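# Seat the mate on its stand and ready the bombilla above it

### The job

In the mirrored cabinet that lies open on its back, set the white porcelain mate upright in the lipped seat of the little wooden stand and let go of it. Then draw the steel bombilla out of the sloping blue sleeve, turn it upright with its flat filter end down, and finish while still holding it there, still, with the filter over the middle of the mate's mouth and a few centimetres above it, touching nothing but the gripper. Keep the mate upright all along, and leave the green cup, the glass jar and the orange scoop where they are.

Things in the scene. Friction and masses are not known exactly. Their poses are not given: they have to be found in the camera images.
- mate: white porcelain mate cup, loose, 0.15 to 0.3 kg, round, open on top, 85 mm tall. Outer diameter 48 mm at the foot, 60 mm from 18 to 68 mm height (grip here), 64 mm at the rim; wall 4 mm. Origin at the centre of its underside, z up. Starts upright on the cabinet floor, 10 mm above the work surface; cabinet walls rise to 90 mm around x 0.38 to 0.80, y -0.42 to 0.42 m
- mate_rim (a point): centre of the mate's open mouth, on its axis 85 mm above its underside; the mouth is 56 mm wide inside
- stand: turned wooden stand fixed to the cabinet floor; foot 80 mm wide, top dish 72 mm wide. Origin at the centre of its underside, z up
- stand_seat (a point): centre of the flat seat in the top of the stand, 48 mm above its underside; a lip of 58 mm inner diameter rises 6 mm above the seat around it, and the mate's foot goes inside the lip
- bombilla: loose steel bombilla (straw), about 50 g. Origin at its filter's end face; own z runs from there up the straight shaft (z up = upright, filter down). Filter 20 mm (y) x 12 mm (x), z 0 to 50 mm; shaft 9 mm round to z 135, then bent towards +x, ending at x 34, z 165. Starts in the sleeve, filter down, leaning 40 degrees from vertical towards the holder's +x, own y level, held only by its weight
- bombilla_grip (a point): centre of the bombilla's red silicone grip, on the shaft axis 105 mm from the filter end; the grip is 14 mm wide (bombilla's y) x 12 mm (its x) and 44 mm long (its z, 83 to 127 mm)
- holder: blue holder fixed to the cabinet floor: base 90 x 60 x 6 mm and a square sleeve sloping 40 degrees from vertical to its own +x (away from the robot). Origin under the base's centre, z up. The filter rests on the sleeve's bottom at x -20, z 24 mm; the sleeve covers 55 mm of the bombilla with 2 mm play each side, 4 above, so draw it out along the bombilla's z; mouth about 75 mm above the origin
- cup: green silicone cup, 72 mm wide, 70 mm tall, bystander. Origin at the centre of its underside
- jar: amber glass jar with a steel twist cap, 68 mm wide, 100 mm tall, bystander. Origin at the centre of its underside
- scoop: orange plastic scoop standing on its bowl, 48 mm wide, 34 mm tall, with a level handle reaching 107 mm along its own -x, bystander. Origin at the centre of the bowl's underside
There are look-alikes about, which are no part of the job. What is shaped like the bombilla but pink is not meant.

How it is judged:
On the way, in this order (a step that is already met when the one before it is completed fails the run):
1. the mate stands upright in the seat of the stand, let go of, the bombilla still in its sleeve (distance between mate and stand_seat below 0.009 m and z of mate in the frame of stand_seat below 0.003 m and angle between mate's own z axis and vertical below 0.08 rad and contact force between the fingers and mate below 0.1 N and linear speed of mate below 0.02 m/s and distance of bombilla from where it was at the start of the episode below 0.02 m), for 0.2 s.
2. the bombilla is drawn clear of the sleeve, held by the fingers (distance of bombilla from where it was at the start of the episode above 0.06 m and height (world z) of bombilla above 0.07 m and contact force between bombilla and holder below 0.05 N and contact force between the fingers and bombilla above 1 N), for 0.1 s.
At the end, for the whole second after the job is handed in: Mate upright (4.5 deg) and released on the stand's seat inside the lip; gripper holds the bombilla still, upright within 15 deg, filter down, filter end within 22 mm sideways of the mouth's centre and 5 to 80 mm above the rim, touching neither mate nor holder (distance between mate and stand_seat below 0.009 m and z of mate in the frame of stand_seat below 0.003 m and angle between mate's own z axis and vertical below 0.08 rad and contact force between each of the arm, the fingers and mate below 0.1 N and angle between bombilla's own z axis and vertical below 0.26 rad and horizontal distance between bombilla and mate_rim below 0.022 m and z of bombilla in the frame of mate_rim between 0.005 and 0.08 m and contact force between the fingers and bombilla above 1 N and contact force between bombilla and mate below 0.05 N and contact force between bombilla and holder below 0.05 N and linear speed of bombilla below 0.03 m/s); the arm keeps its last pose, push and grip.
It fails at once if the mate is tipped over (angle between mate's own z axis and vertical above 0.6 rad).
It fails at once if the cup is displaced or tipped (distance of cup from where it was at the start of the episode above 0.025 m or angle between cup's own z axis and vertical above 0.4 rad).
It fails at once if the jar is displaced or tipped (distance of jar from where it was at the start of the episode above 0.025 m or angle between jar's own z axis and vertical above 0.4 rad).
It fails at once if the scoop is displaced or tipped (distance of scoop from where it was at the start of the episode above 0.025 m or angle between scoop's own z axis and vertical above 0.4 rad).
It also fails if it takes over 61 s, if anything falls off the work surface, if the arm or the gripper's body presses on something with over 40 N, if the wrist force passes 120 N, or if a joint passes its speed limit or range.

### The arm

A 7-joint arm with a two-finger parallel gripper is mounted at the origin on the work surface. World frame = base frame: x ahead of the robot, y to its left, z up, the work surface at z = 0. Lengths are in m, angles in rad, forces in N, time in s.
With the tool pointing down it reaches from about 0.4 to 0.85 m from the base axis. Payload 4.4 kg.
Tool frame: the origin (TCP) lies between the finger pads; the fingertips stand 22 mm ahead of it and the grasp point (between the pads) lies 3 mm ahead of it (robot.nose_length is the distance from the TCP to the fingertips, in m); z points along the fingers, y is the line along which they close (so a half turn about z gives the same grasp; the last joint's range is limited). The gripper opens to 94 mm and grips with 3 to 60 N. Pads are 16 mm wide; open, the fingers measure 119 mm over their backs; the gripper's body (75 mm by 177 mm) begins 78 mm behind the grasp point.
Start: joints at [1.238, 0.628, 0.038, 1.517, -0.027, 0.996, -0.02], TCP at [0.171, -0.627, 0.227] pointing down, gripper open.
Joint ranges: [-3.06, 3.06], [-0.37, 2.12], [-1.25, 1.32], [0.18, 2.47], [-1.1, 4.24], [0.23, 1.98], [-2.94, 2.94]. Speed limits (rad/s): [2.57, 2.57, 3.14, 3.14, 3.14, 3.14, 3.14].

### API

Orientations are given as [roll, pitch, yaw] about the fixed x, y, z axes, in that order (R = Rz(yaw) Ry(pitch) Rx(roll)).
In Python, from rig import robot gives the robot as it stands.
- The arm moves only by the tool play_rows, never from a script. Its argument "moves" is a list of rows, each a list of 2 entries, a list of its own where there are three numbers: the shift along the tool's x, y, z as a fraction of full scale, then the turn, a rotation vector about the tool's x, y, z as a fraction of full scale. A call has 1 to 8 rows; each row is the pose to reach, as a shift and turn from the pose commanded when the call began, along the tool's axes at that moment; what a row does not reach only later rows make up. Full scale, the value 1, is 1 m for a shift and 45 degrees for a turn. A row lasts 1/8 s, in which the tool goes at most 62.5 mm and 10.7 degrees, less where a joint would pass 70% of its speed; a pose out of reach is approached as far as the arm can. A call with a number of a shift or a turn outside -1 to 1 is refused whole. A call with a gripper value outside its range is refused whole. "jaw" is the closure, from 0 (fully open) to 1 (shut), set as the call begins (left out, the last holds). The fingers move at their own pace and stop on an object; "squeeze" is the grip in N (left out, the last holds). Time passes only in rows, so rows that repeat a pose let the fingers close. It gives the time, the measured TCP pose, the force, the opening and the grip force at its end, in the units of the state.
- robot.get_obs(): the state, without advancing time (a new reading comes with each control period).
- robot.camera(name): name is "scene" or "top" or "wrist"; returns the picture (384x512x3 uint8, blue, green, red); there is no depth.
- robot.camera_model(name): a dict with "fx", "fy", "cx", "cy" (pixels), "dist" ([k1, k2, p1, p2, k3] as OpenCV has them; the pictures are not rectified), "R" (3x3) and "t" (3): a world point X has camera coordinates R X + t; the wrist camera has in their place "hand_eye" (4x4, takes a point from camera to tool coordinates, whose origin is the TCP and whose axes are the flange's). Camera axes: x right, y down, z forward; pixel columns grow to the right and rows downward; lengths in m; the calibration is good to about 2 mm. A picture is of the moment at which its call begins: read the wrist's pose just before it. camera_model takes no time and is no camera call.
- robot.finish_job(): hands the job in; it is judged then, once.
The state is a dict: "clock": time; "q": joint angles; "qvel": joint speeds; "joint_efforts": joint torques, N m; "ee_pos": TCP position; "tool_rot": TCP orientation; "ft_force": force on the tool from outside, world axes, zero at the start; "ft_torque": the same for the moment, N m; "width": finger opening in m; "grip_force": force on a finger pad.
Only numpy, scipy, OpenCV 4.12 (cv2) and the standard library are available. Lean on these libraries where they do the work, as an engineer would, in place of code of your own. Each camera call takes 0.05 s, during which the arm holds its last target. There are 200 camera calls.

## Working session

There is one attempt and no reset: what is moved stays moved. The work goes in short steps, Python scripts to look and compute and a tool call to move; the robot and the scene stay as the last step left them, time stands still between calls to the robot, and variables do not carry over. Pictures are saved under pics/ and viewed, at most 10 in all, crops included, and the job is handed in when it is done.

Besides the shell and the picture viewer there is one more tool, called after "Emit:" as name(argument=value, ...), one argument or row to a line, values as JSON. play_rows: Moves the arm, as the interface text tells. Its arguments: {"type":"object","properties":{"moves":{"type":"array","items":{"type":"array"}},"jaw":{"type":"number"},"squeeze":{"type":"number"}},"required":["moves"]}

```bash
ls; mkdir -p pics
python3 - <<'E'
from rig import robot
import cv2
o=robot.get_obs();print(o)
for n in("scene","top"):
    cv2.imwrite(f"pics/{n}0.png",robot.camera(n)); print(n,robot.camera_model(n))
print(robot.camera_model("wrist"))
E
```

```text
pics
{'clock': 0.0, 'q': array([ 1.23821491,  0.62930138,  0.03843761,  1.51837273, -0.02698691,
        0.99631059, -0.02003269]), 'qvel': array([ 0.00073537, -0.00045053, -0.00154794, -0.00043046, -0.00072538,
        0.00064356,  0.00023471]), 'joint_efforts': array([ 1.33069029e-04, -5.49706757e+01,  1.14367984e+00, -1.86623454e+01,
       -5.22299716e-02,  2.37096328e-02,  1.42851641e-04]), 'ee_pos': array([ 0.17121754, -0.62638629,  0.22658151]), 'tool_rot': array([-3.13971873e+00,  3.11018144e-05,  2.66759282e-01]), 'ft_force': array([ 0.0564578 , -0.63202989, -0.01228829]), 'ft_torque': array([-0.01938628,  0.01497914,  0.06958905]), 'grip_force': 0.0, 'width': 0.09419997613715148}
scene {'fx': 373.34414188595025, 'fy': 373.34414188595025, 'cx': 248.48090944695338, 'cy': 195.0016230459929, 'dist': array([-0.08054253,  0.        ,  0.        ,  0.        ,  0.        ]), 'R': array([[ 0.67988559,  0.73310895,  0.01751701],
       [ 0.42134626, -0.37098313, -0.82754991],
       [-0.60018573,  0.57001998, -0.5611188 ]]), 't': array([-0.36756736, -0.13613538,  1.20965753])}
top {
[... 222 characters left out ...]
-0.01015428],
       [-0.98217037,  0.01192973, -0.1876141 ],
       [ 0.18771579,  0.00805857, -0.98219033]]), 't': array([0.0251943 , 0.53591722, 1.16692382])}
{'fx': 342.5008954715143, 'fy': 342.5008954715143, 'cx': 251.62796599815255, 'cy': 183.14964811739762, 'dist': array([-0.02914318,  0.        ,  0.        ,  0.        ,  0.        ]), 'hand_eye': array([[-1.28197983e-03, -9.69914859e-01, -2.43441006e-01,
         7.16633057e-02],
       [ 9.99999076e-01, -1.13305118e-03, -7.51785715e-04,
        -5.69623556e-04],
       [ 4.53337016e-04, -2.43441745e-01,  9.69915415e-01,
        -1.56654072e-01],
       [ 0.00000000e+00,  0.00000000e+00,  0.00000000e+00,
         1.00000000e+00]])}
```

View pics/scene0.png

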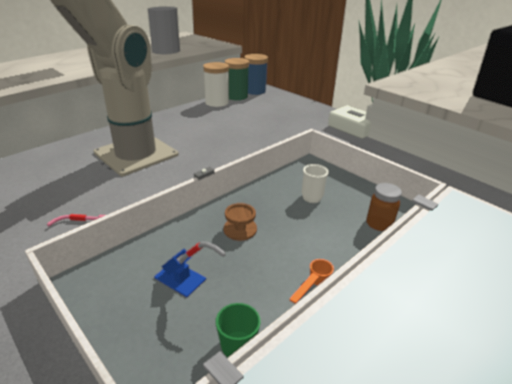

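View pics/top0.png

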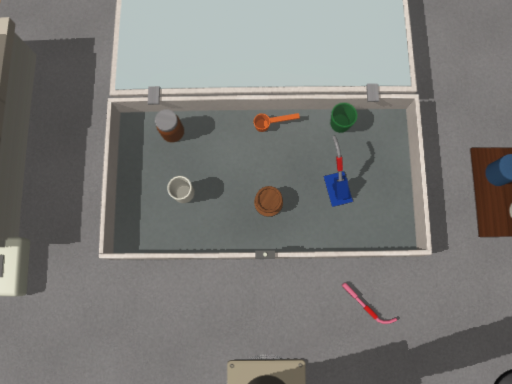

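The mate is at scene (314,183) / top (180,188), the stand at top (268,201) and the holder at top (339,189). Bombilla candidates: the steel one in the blue sleeve, top (339,160), and the pink one on the work surface, top (370,305). The one in the sleeve is steel with a red grip, so it fits the description. I'll confirm it in an enlarged crop.

Run:
```python
import cv2
a=cv2.imread("pics/top0.png");
cv2.imwrite("pics/crop1.png",cv2.resize(a[95:235,155:365],None,fx=3.8,fy=3.8,interpolation=cv2.INTER_CUBIC))
```

```text
(no output)
```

View pics/crop1.png

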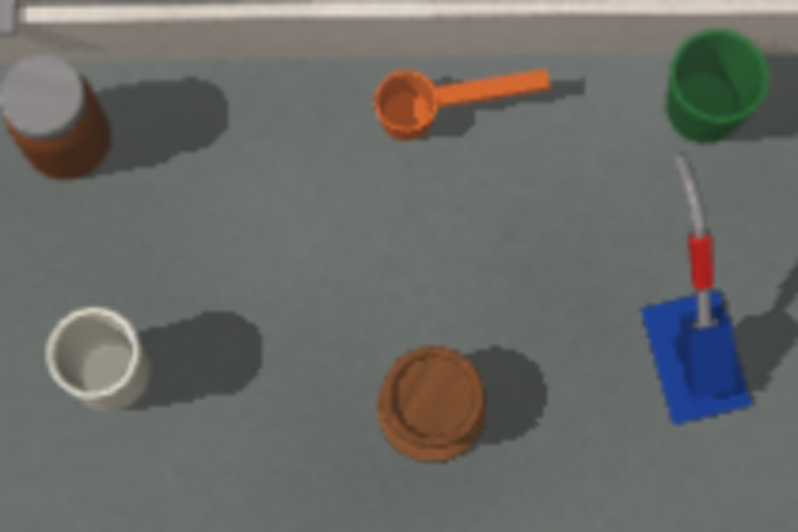

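Confirmed: the crop shows the steel bombilla with its red grip at crop (702,262), in the blue sleeve. The mate rim is at crop (95,353) and the stand dish at (435,397).

```bash
cat > h.py <<'E'
import numpy as np,cv2
from rig import robot
from scipy.spatial.transform import Rotation as Ro
def cam(n,obs=None):
    m=robot.camera_model(n);K=np.array([[m['fx'],0,m['cx']],[0,m['fy'],m['cy']],[0,0,1]])
    if n=="wrist":
        T=np.eye(4);T[:3,:3]=Ro.from_euler('xyz',obs['tool_rot']).as_matrix();T[:3,3]=obs['ee_pos']
        W=np.linalg.inv(T@m['hand_eye']);return K,m['dist'],W[:3,:3],W[:3,3]
    return K,m['dist'],m['R'],m['t']
def onplane(c,px,z):
    K,d,R,t=c;u=cv2.undistortPoints(np.array(px,float).reshape(-1,1,2),K,d)[:,0]
    r=np.c_[u,np.ones(len(u))]@R;o=-R.T@t
    return o+r*((z-o[2])/r[:,2])[:,None]
def proj(c,X):
    K,d,R,t=c;return cv2.projectPoints(np.array(X,float).reshape(-1,1,3),cv2.Rodrigues(R)[0],t,K,d)[0][:,0]
def delta(pos,rpy):  # shift/turn from current measured pose in tool axes, units of moves
    o=robot.get_obs();R0=Ro.from_euler('xyz',o['tool_rot'])
    R1=Ro.from_euler('xyz',rpy) if len(np.shape(rpy))==1 else Ro.from_matrix(rpy)
    return R0.inv().apply(np.array(pos)-o['ee_pos']).round(4),((R0.inv()*R1).as_rotvec()/(np.pi/4)).round(4)
E
python3 - <<'E'
from h import *
np.set_printoptions(precision=4,suppress=True)
c=cam("top");f=lambda x,y:(155+x/3.8-.4,95+y/3.8-.4)
print("mate",onplane(c,[f(95,353)],.095)); print("stand",onplane(c,[f(435,397)],.064))
b=onplane(c,[f(642,308),f(720,293),f(752,404),f(676,424)],.016);print("base",b,b.mean(0))
d=(b[0]+b[1]-b[2]-b[3])[:2];print("yaw",np.degrees(np.arctan2(d[1],d[0])))
img=cv2.cvtColor(cv2.imread("pics/top0.png"),cv2.COLOR_BGR2HSV)
m=((img[...,0]<6)|(img[...,0]>174))&(img[...,1]>180);m[230:]=0;m[:,:320]=0
ys,xs=np.nonzero(m);print(len(xs),xs.mean(),ys.mean());print("grip",onplane(c,[(xs.mean(),ys.mean())],.114))
print("cup,scoop,jar",onplane(c,[f(718,85)],.08),onplane(c,[f(405,104)],.044),onplane(c,[f(548,79)],.04),onplane(c,[f(42,95)],.11))
s=cam("scene");simg=cv2.cvtColor(cv2.imread("pics/scene0.png"),cv2.COLOR_BGR2HSV)
m=((simg[...,0]<6)|(simg[...,0]>174))&(simg[...,1]>180);m[:,:150]=0;m[:,230:]=0;m[:235]=0;m[265:]=0
ys,xs=np.nonzero(m);p=(xs.mean(),ys.mean());print(len(xs),p);print("grip scene",onplane(s,[p],.114))
# scene views: predicted px of mate rim, stand
print(proj(s,onplane(c,[f(95,353)],.095)),proj(s,onplane(c,[f(435,397)],.064)))
E
```

```text
mate [[0.5513 0.2227 0.095 ]]
stand [[ 0.5234 -0.0114  0.064 ]]
base [[ 0.5969 -0.1658  0.016 ]
 [ 0.6077 -0.224   0.016 ]
 [ 0.5241 -0.2436  0.016 ]
 [ 0.51   -0.1873  0.016 ]] [ 0.5597 -0.2052  0.016 ]
yaw 13.550101936677002
61 339.0655737704918 163.65573770491804
grip [[ 0.6054 -0.1934  0.114 ]]
cup,scoop,jar [[ 0.7459 -0.2181  0.08  ]] [[0.7471 0.007  0.044 ]] [[ 0.7669 -0.0995  0.04  ]] [[0.734  0.2621 0.11  ]]
46 (np.float64(192.7608695652174), np.float64(250.5))
grip scene [[ 0.6068 -0.2004  0.114 ]]
[[315.7714 169.5753]] [[240.1727 210.6095]]
```

Emit:
play_rows(
  moves=[
    [[0.43,-0.325,0],[0,0,0]],
    [[0.43,-0.325,0],[0,0,0]],
    [[0.43,-0.325,0],[0,0,0]],
    [[0.43,-0.325,0],[0,0,0]],
    [[0.43,-0.325,0],[0,0,0]],
    [[0.43,-0.325,0],[0,0,0]],
    [[0.43,-0.325,0],[0,0,0]],
    [[0.43,-0.325,0],[0,0,0]],
  ],
  jaw=0,
)

```text
clock: 1.1
ee_pos: [0.4775, -0.2293, 0.2274]
tool_rot: [3.142, 0.0, 0.267]
ft_force: [0.1, -1.1, -0.2]
width: 0.0938
grip_force: 0.0
```

Run:
```python
from h import *
print(delta([.53,.22,.22],[3.1416,0,.267]),robot.get_obs()['q'])
```

```text
(array([ 0.169 , -0.4196,  0.0073]), array([ 0.    ,  0.0002, -0.0005])) [ 0.38659511  0.45618357  0.01162301  1.85264809 -0.0067432   0.83292858
 -0.90262742]
```

Emit:
play_rows(
  moves=[
    [[0.169,-0.42,0.007],[0,0,0]],
    [[0.169,-0.42,0.007],[0,0,0]],
    [[0.169,-0.42,0.007],[0,0,0]],
    [[0.169,-0.42,0.007],[0,0,0]],
    [[0.169,-0.42,0.007],[0,0,0]],
    [[0.169,-0.42,0.007],[0,0,0]],
    [[0.169,-0.42,0.007],[0,0,0]],
    [[0.169,-0.42,0.007],[0,0,0]],
  ],
)

```text
clock: 2.1
ee_pos: [0.528, 0.2242, 0.2199]
tool_rot: [-3.139, 0.0, 0.274]
ft_force: [0.3, -0.0, -0.6]
width: 0.0942
grip_force: 0.0
```

Run:
```python
from h import *
o=robot.get_obs();print(o['ee_pos']);im=robot.camera("wrist");cv2.imwrite("pics/w1.png",im)
c=cam("wrist",o);print(proj(c,[[.5513,.2227,.095]]))
```

```text
[0.52796984 0.22422454 0.21994034]
[[262.25691621 158.60395247]]
```

View pics/w1.png

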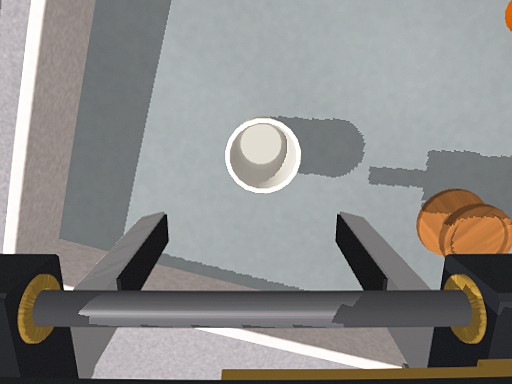

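The wrist picture shows the mate rim centred at (263,156), within 3 px of the prediction. The gripper fingers straddle it and nothing is in the way.

Run:
```python
from h import *
o=robot.get_obs();c=cam("wrist",o);m=onplane(c,[(263,155.5)],.095)[0];print(m)
print(delta([m[0],m[1],.22],[np.pi,0,.267]),delta([m[0],m[1],.063],[np.pi,0,.267]))
```

```text
[0.55428374 0.22225542 0.095     ]
(array([ 0.0247,  0.0084, -0.0002]), array([-0.0028,  0.0001,  0.0077])) (array([0.0247, 0.0088, 0.1568]), array([-0.0028,  0.0001,  0.0077]))
```

Emit:
play_rows(
  moves=[
    [[0.0235,0.0085,0],[0,0,0.008]],
    [[0.0235,0.0085,0.05],[0,0,0.008]],
    [[0.0235,0.0085,0.09],[0,0,0.008]],
    [[0.0235,0.0085,0.12],[0,0,0.008]],
    [[0.0235,0.0085,0.145],[0,0,0.008]],
    [[0.0235,0.0085,0.157],[0,0,0.008]],
    [[0.0235,0.0085,0.157],[0,0,0.008]],
    [[0.0235,0.0085,0.157],[0,0,0.008]],
  ],
)

```text
clock: 3.15
ee_pos: [0.5547, 0.2164, 0.0645]
tool_rot: [3.142, -0.002, 0.26]
ft_force: [0.5, 1.4, -0.1]
width: 0.0939
grip_force: 0.0
```

Emit:
play_rows(
  moves=[
    [[0,0,0],[0,0,0]],
    [[0,0,0],[0,0,0]],
    [[0,0,0],[0,0,0]],
    [[0,0,0],[0,0,0]],
    [[0,0,0],[0,0,0]],
    [[0,0,0],[0,0,0]],
    [[0,0,0],[0,0,0]],
  ],
  jaw=1,
  squeeze=20,
)

```text
clock: 4.03
ee_pos: [0.5539, 0.218, 0.0639]
tool_rot: [-3.14, -0.001, 0.261]
ft_force: [-1.5, 5.0, 5.5]
width: 0.0628
grip_force: 20.0
```

Emit:
play_rows(
  moves=[
    [[0,0,-0.01],[0,0,0]],
    [[0,0,-0.04],[0,0,0]],
    [[0,0,-0.08],[0,0,0]],
    [[-0.02,0.02,-0.12],[0,0,0]],
    [[-0.05,0.055,-0.13],[0,0,0]],
    [[-0.09,0.1,-0.13],[0,0,0]],
    [[-0.13,0.145,-0.13],[0,0,0]],
    [[-0.165,0.182,-0.13],[0,0,0]],
  ],
)

```text
clock: 5.03
ee_pos: [0.4392, -0.0055, 0.1934]
tool_rot: [3.14, 0.002, 0.258]
ft_force: [1.0, 0.2, -2.3]
width: 0.0624
grip_force: 20.0
```

Emit:
play_rows(
  moves=[
    [[0,0,0],[0,0,0]],
    [[0,0,0],[0,0,0]],
    [[0,0,0],[0,0,0]],
  ],
)

```text
clock: 5.4
ee_pos: [0.442, -0.0009, 0.1935]
tool_rot: [-3.142, -0.0, 0.262]
ft_force: [0.1, 1.0, -3.0]
width: 0.0625
grip_force: 20.1
```

Run:
```python
from h import *
o=robot.get_obs();print(o['ee_pos'],o['tool_rot'],o['qvel'].round(3));im=robot.camera("wrist");cv2.imwrite("pics/w2.png",im)
c=cam("wrist",o);print(proj(c,[[.5234,-.0114,.064]]))
```

```text
[ 0.44198181 -0.00089185  0.19347913] [-3.14158757e+00 -4.26905657e-04  2.62120668e-01] [-0.007  0.001 -0.002  0.002  0.001  0.003  0.   ]
[[291.10398809  91.99521939]]
```

View pics/w2.png

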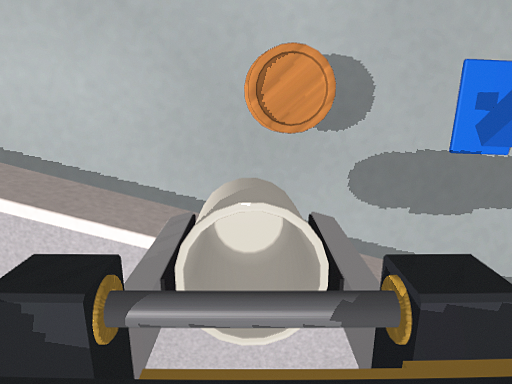

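The stand's dish is at about (291,88) and the held mate's rim at about (252,274). The mate hangs upright between the fingers.

Run:
```python
from h import *
o=robot.get_obs();c=cam("wrist",o);im=cv2.imread("pics/w2.png");h=cv2.cvtColor(im,cv2.COLOR_BGR2HSV)
m=((h[...,0]>5)&(h[...,0]<20)&(h[...,1]>110)).astype(np.uint8);m[160:]=0;m[:,:220]=0;m[:,360:]=0
cs=max(cv2.findContours(m,0,1)[0],key=cv2.contourArea);e=cv2.fitEllipse(cs);print(e)
print("stand outer",onplane(c,[e[0]],.064), "inner guess",onplane(c,[(292.5,88)],.064))
# project model circles for comparison
s=onplane(c,[e[0]],.064)[0];a=np.linspace(0,2*np.pi,60)
def circ(p,r,z):return proj(c,np.c_[p[0]+r*np.cos(a),p[1]+r*np.sin(a),0*a+z])
for r,z in((.036,.064),(.029,.064),(.03,.04)):
    cv2.polylines(im,[circ(s,r,z).round().astype(int).reshape(-1,1,2)],1,(255,0,0),1)
z=.2246;p=onplane(c,[(252,205)],z)[0];q=onplane(c,[(252,345)],z)[0];l=onplane(c,[(176,270)],z)[0];r=onplane(c,[(328,270)],z)[0]
print("mate",(p+q)/2,np.linalg.norm(p-q),(l+r)/2,np.linalg.norm(l-r))
mm=(p+q)/2;cv2.polylines(im,[circ(mm,.032,z).round().astype(int).reshape(-1,1,2)],1,(0,0,255),1)
g=o['ee_pos'];cv2.polylines(im,[circ(g,.032,z).round().astype(int).reshape(-1,1,2)],1,(0,255,0),1)
cv2.imwrite("pics/w2m.png",cv2.resize(im[30:360,150:400],None,fx=1.8,fy=1.8))
```

```text
((289.8182373046875, 87.90601348876953), (87.79379272460938, 91.74229431152344), 55.1795654296875)
stand outer [[ 0.5260695  -0.00933449  0.064     ]] inner guess [[ 0.52656187 -0.01144649  0.064     ]]
mate [ 4.41553249e-01 -2.65653504e-04  2.24600000e-01] 0.0633886825076025 [0.44550998 0.00079647 0.2246    ] 0.06152981548207187
```

View pics/w2m.png

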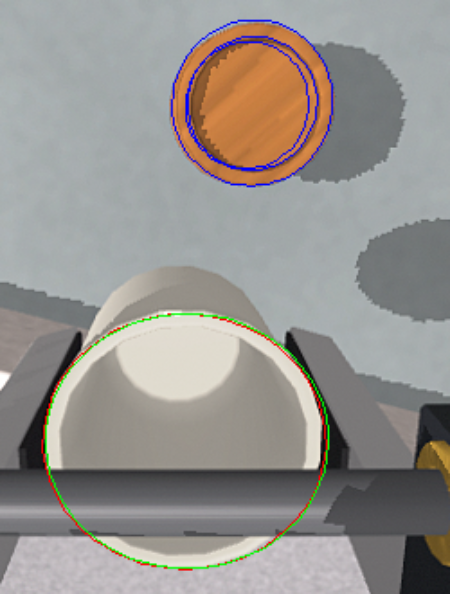

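The overlays fit: the mate sits centred on the TCP, and the stand is at about (0.5255, -0.010).

Run:
```python
from h import *
print(delta([.5255,-.010,.1935],[np.pi,0,.262]))
```

```text
(array([ 0.0784,  0.0306, -0.0001]), array([-0.0001, -0.0003,  0.0005]))
```

Emit:
play_rows(
  moves=[
    [[0.02,0.008,0],[0,0,0]],
    [[0.045,0.018,0],[0,0,0]],
    [[0.0784,0.0306,0],[0,0,0]],
    [[0.0784,0.0306,0],[0,0,0]],
    [[0.0784,0.0306,0],[0,0,0]],
    [[0.0784,0.0306,0.03],[0,0,0]],
    [[0.0784,0.0306,0.06],[0,0,0]],
    [[0.0784,0.0306,0.065],[0,0,0]],
  ],
)

```text
clock: 6.45
ee_pos: [0.5224, -0.0107, 0.127]
tool_rot: [-3.14, 0.005, 0.261]
ft_force: [-0.1, -0.6, -3.3]
width: 0.0627
grip_force: 20.0
```

Emit:
play_rows(
  moves=[
    [[0,0,0],[0,0,0]],
    [[0,0,0],[0,0,0]],
    [[0,0,0],[0,0,0]],
  ],
)

```text
clock: 6.82
ee_pos: [0.5256, -0.011, 0.1294]
tool_rot: [3.141, -0.002, 0.26]
ft_force: [0.1, 0.6, -2.6]
width: 0.0626
grip_force: 20.0
```

Run:
```python
from h import *
print(delta([.5255,-.010,.112],[np.pi,0,.262]),robot.get_obs()['ft_force'])
```

```text
(array([ 0.0002, -0.001 ,  0.0174]), array([ 0.0006, -0.0022, -0.0019])) [ 0.05649882  0.56565844 -2.5754329 ]
```

Emit:
play_rows(
  moves=[
    [[0,-0.001,0.005],[0,0,0]],
    [[0,-0.001,0.01],[0,0,0]],
    [[0,-0.001,0.013],[0,0,0]],
    [[0,-0.001,0.015],[0,0,0]],
    [[0,-0.001,0.0165],[0,0,0]],
    [[0,-0.001,0.0165],[0,0,0]],
    [[0,-0.001,0.0165],[0,0,0]],
  ],
)

```text
clock: 7.7
ee_pos: [0.5287, -0.0095, 0.1142]
tool_rot: [3.14, -0.008, 0.26]
ft_force: [1.8, 1.1, 11.4]
width: 0.0627
grip_force: 20.0
```

Emit:
play_rows(
  moves=[
    [[0,0,0],[0,0,0]],
    [[0,0,0],[0,0,0]],
    [[0,0,0.002],[0,0,0]],
    [[0,0,0.002],[0,0,0]],
  ],
)

```text
clock: 8.2
ee_pos: [0.5306, -0.0095, 0.113]
tool_rot: [3.14, -0.012, 0.26]
ft_force: [3.0, 1.4, 15.2]
width: 0.0623
grip_force: 20.0
```

Run:
```python
from h import *
o=robot.get_obs();print(o['ee_pos'])
w=robot.camera("wrist");s=robot.camera("scene");cv2.imwrite("pics/w3.png",w);cv2.imwrite("pics/s3.png",s)
a=cv2.resize(w[140:370,130:380],(435,400));b=cv2.resize(s[140:250,195:285],(327,400),interpolation=cv2.INTER_CUBIC)
cv2.imwrite("pics/c3.png",np.hstack([a,b]))
```

```text
[ 0.53060396 -0.00948301  0.11302149]
```

View pics/c3.png

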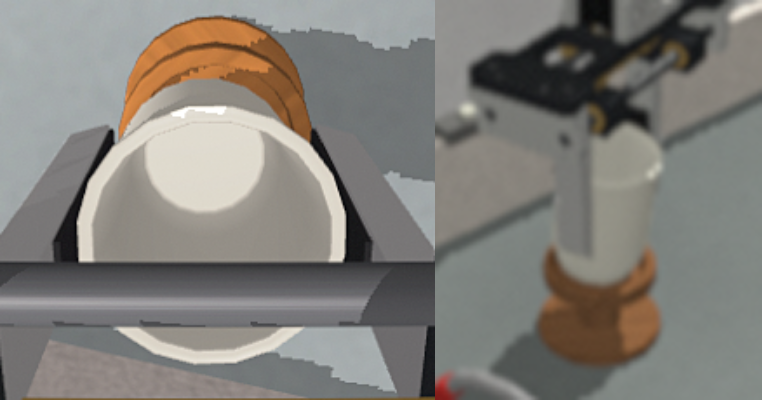

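Run:
```python
from h import *
o=robot.get_obs();c=cam("wrist",o)
f=lambda x,y:(130+x*250/435-.4,140+y*230/400-.4)
yaw=.262;d=np.array([np.cos(yaw),np.sin(yaw)])
for (p,z,r) in((f(213,18),.014,.04),(f(213,43),.064,.036),(f(213,68),.064,.029)):
    q=onplane(c,[p],z)[0,:2];print(q, "centre",q-d*r)
p,q=[onplane(c,[f(213,y)],.143)[0,:2] for y in(107,362)];print("mate rim",(p+q)/2,np.linalg.norm(p-q))
for (x,y) in((120,135),(311,135)):print(onplane(c,[f(x,y)],.064))
```

```text
[ 5.63724819e-01 -3.68419684e-04] centre [ 0.52508986 -0.01072893]
[ 0.56181187 -0.00073445] centre [ 0.52704041 -0.01005891]
[ 0.55309743 -0.00304241] centre [ 0.52508708 -0.01055378]
mate rim [ 0.52940856 -0.00909484] 0.0665431025037432
[[0.52017603 0.02337074 0.064     ]]
[[ 0.53798144 -0.0440915   0.064     ]]
```

Emit:
play_rows(
  moves=[
    [[0,0,-0.003],[0,0,0]],
    [[0,0,-0.004],[0,0,0]],
    [[0,0,-0.004],[0,0,0]],
    [[0,0,-0.004],[0,0,0]],
  ],
)

```text
clock: 8.8
ee_pos: [0.5267, -0.0106, 0.1145]
tool_rot: [3.14, -0.004, 0.26]
ft_force: [4.1, -1.7, 2.9]
width: 0.0627
grip_force: 20.3
```

Emit:
play_rows(
  moves=[
    [[0,0,0],[0,0,0]],
    [[0,0,0],[0,0,0]],
    [[0,0,0],[0,0,0]],
    [[0,0,0],[0,0,0]],
    [[0,0,0],[0,0,0]],
    [[0,0,0],[0,0,0]],
  ],
  jaw=0,
)

```text
clock: 9.55
ee_pos: [0.5247, -0.0101, 0.114]
tool_rot: [-3.142, 0.0, 0.261]
ft_force: [0.6, 0.0, 0.1]
width: 0.0936
grip_force: 0.0
```

Emit:
play_rows(
  moves=[
    [[0,0,-0.02],[0,0,0]],
    [[0,0,-0.05],[0,0,0]],
    [[0,0,-0.09],[0,0,0]],
    [[-0.05,0.0,-0.13],[0,0,0]],
    [[-0.08,0.0,-0.13],[0,0,0]],
    [[-0.08,0.0,-0.13],[0,0,0]],
    [[-0.08,0.0,-0.13],[0,0,0]],
  ],
)

```text
clock: 10.42
ee_pos: [0.4482, -0.0305, 0.2441]
tool_rot: [3.141, -0.001, 0.261]
ft_force: [0.3, 1.3, -0.5]
width: 0.0942
grip_force: 0.0
```

Run:
```python
from h import *
o=robot.get_obs();print(o['ee_pos'],o['tool_rot'])
w=robot.camera("wrist");s=robot.camera("scene");cv2.imwrite("pics/w4.png",w);cv2.imwrite("pics/s4.png",s)
b=cv2.resize(s[130:250,195:290],(317,400),interpolation=cv2.INTER_CUBIC)
c=cam("wrist",o)
a=np.linspace(0,2*np.pi,60);w2=w.copy()
for r,z in((.036,.064),(.032,.143)):
    p=proj(c,np.c_[.5257+r*np.cos(a),-.0105+r*np.sin(a),0*a+z]);cv2.polylines(w2,[p.round().astype(int).reshape(-1,1,2)],1,(255,0,0),1)
cv2.imwrite("pics/c4.png",np.hstack([cv2.resize(w2[:300,140:400],(470,400)) if 0 else cv2.resize(w2,(480,400)),b]))
```

```text
[ 0.44823445 -0.03050617  0.24412893] [ 3.14146689e+00 -1.15649430e-03  2.60661671e-01]
```

View pics/c4.png

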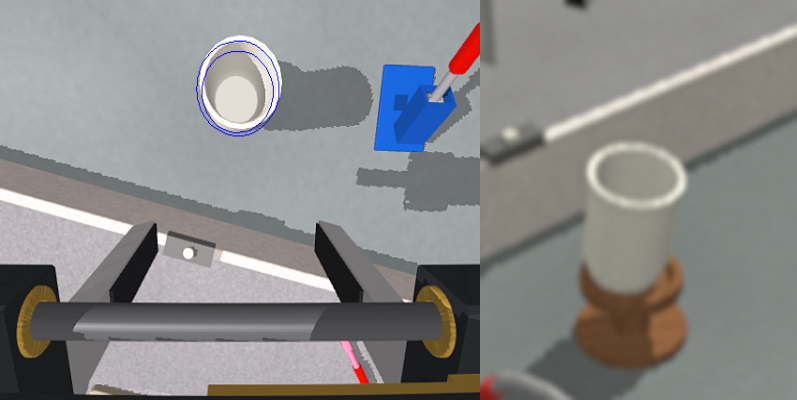

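Run:
```python
from h import *
from scipy.optimize import least_squares
o=robot.get_obs();c=cam("wrist",o);ct=cam("top");cs=cam("scene")
t=robot.camera("top");cv2.imwrite("pics/t4.png",t)
a=np.linspace(0,2*np.pi,90)
def seg(im,box):
    x0,y0,x1,y1=box;h=cv2.cvtColor(im,cv2.COLOR_BGR2HSV);m=((h[...,1]<50)&(h[...,2]>np.percentile(h[y0:y1,x0:x1,2],90)*.85)).astype(np.uint8)
    mm=np.zeros_like(m);mm[y0:y1,x0:x1]=m[y0:y1,x0:x1];k=max(cv2.findContours(mm,0,1)[0],key=cv2.contourArea);return cv2.fitEllipse(cv2.convexHull(k))
for n,im,cc,box in(("wrist",cv2.imread("pics/w4.png"),c,(195,20,315,140)),("top",t,ct,(245,165,300,225)),("scene",cv2.imread("pics/s4.png"),cs,(215,165,265,230))):
    e=seg(im,box);print(n,np.round(e[0],1),np.round(e[1],1),onplane(cc,[e[0]],.143).round(4), "pred for .5257,-.0105:",proj(cc,[[.5257,-.0105,.143]]).round(1))
big=np.hstack([cv2.resize(cv2.imread("pics/w4.png")[20:140,190:320],(390,360),interpolation=2),cv2.resize(cv2.imread("pics/s4.png")[160:250,200:290],(360,360),interpolation=2)])
cv2.imwrite("pics/c5.png",big)
```

```text
wrist [255.9  79.1] [87.4 91.9] [[ 0.5306 -0.0109  0.143 ]] pred for .5257,-.0105: [[253.6  85.7]]
top [225.  55.] [ 15.7 281.6] [[0.9017 0.1016 0.143 ]] pred for .5257,-.0105: [[269.2 192.5]]
scene [239.2 183.9] [60.8 64. ] [[ 0.5297 -0.0205  0.143 ]] pred for .5257,-.0105: [[241.4 181.6]]
```

View pics/c5.png

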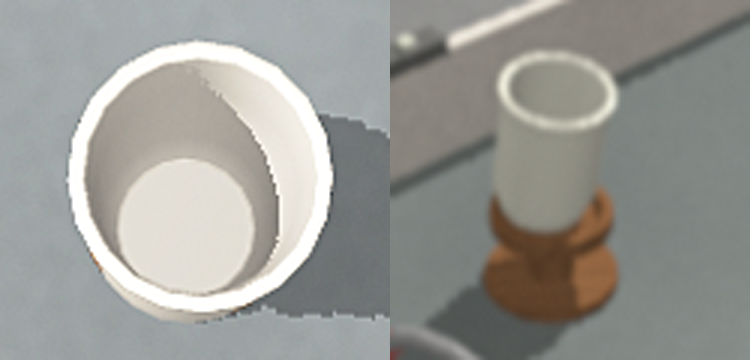

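Run:
```python
from h import *
o=robot.get_obs();c=cam("wrist",o);ct=cam("top");cs=cam("scene")
w=lambda x,y:(190+x/3-.33,20+y/3-.33);s=lambda x,y:(200+(x-390)/4-.4,160+y/4-.4)
for z in (.143,.149):print("rim",z,onplane(c,[w(200,175)],z).round(4),onplane(cs,[s(557.5,90)],z).round(4), "width",np.linalg.norm(np.diff(onplane(c,[w(69,175),w(331,175)],z),axis=0)))
for z in (.062,.068):print("floor",z,onplane(c,[w(186,227)],z).round(4),np.linalg.norm(np.diff(onplane(c,[w(118,227),w(254,227)],z),axis=0)))
t=cv2.imread("pics/t4.png")
big=np.hstack([cv2.resize(t[160:230,235:305],(420,420),interpolation=2),cv2.resize(cv2.imread("pics/top0.png")[160:230,235:305],(380,420),interpolation=2)])
cv2.imwrite("pics/c6.png",cv2.resize(t[160:230,235:305],(490,490),interpolation=2))
```

```text
rim 0.143 [[ 0.5312 -0.011   0.143 ]] [[ 0.5274 -0.0118  0.143 ]] width 0.06298907292415606
rim 0.149 [[ 0.5309 -0.011   0.149 ]] [[ 0.5345 -0.0182  0.149 ]] width 0.061520129142535705
floor 0.062 [[ 0.5191 -0.0107  0.062 ]] 0.04345655403929805
floor 0.068 [[ 0.519  -0.0107  0.068 ]] 0.042685781542209984
```

View pics/c6.png

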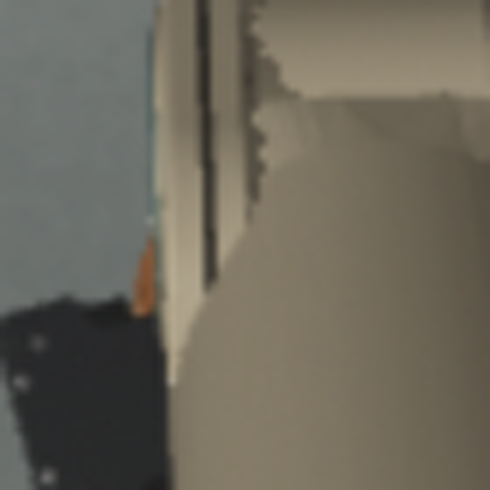

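The pictures suggest the mate is tilted about 0.15 rad, with its -x foot edge on the lip. I'll check whether it already hung tilted in the grip.

Run:
```python
from h import *
o=dict(ee_pos=np.array([.44198,-.00089,.19348]),tool_rot=np.array([-3.14159,-.0004,.262]));c=cam("wrist",o)
im=cv2.imread("pics/w2.png");g=cv2.cvtColor(im,cv2.COLOR_BGR2GRAY)
print(g[200:300:4,250],[int(v) for v in g[235,170:335:5]])
f=lambda x,y:(150+x/1.8-.3,30+y/1.8-.3)
print("floor",onplane(c,[f(179,363)],.1446),"rim",onplane(c,[f(185,443)],.2246))
o=robot.get_obs();g=cv2.cvtColor(cv2.imread("pics/w4.png"),cv2.COLOR_BGR2GRAY)
print(g[30:130:3,252])
```

```text
[141 232 222 220 219 219 219 219 218 219 218 219 218 188 161 155 151 148
 149 147 148 149 149  50  74] [121, 123, 120, 15, 218, 222, 148, 139, 146, 154, 220, 219, 218, 219, 218, 218, 219, 219, 219, 219, 218, 220, 157, 151, 144, 142, 143, 162, 221, 224, 26, 121, 121]
floor [[ 0.42996021 -0.0016573   0.1446    ]] rim [[ 4.43154017e-01 -1.82658532e-04  2.24600000e-01]]
[172 162 254 248 175 170 170 169 170 170 170 170 172 180 185 224 222 222
 222 222 223 222 223 223 223 223 222 222 222 193 255 210 173 163]
```

Run:
```python
from h import *
d=np.array([np.cos(.262),np.sin(.262),0])
o=dict(ee_pos=np.array([.44198,-.00089,.19348]),tool_rot=np.array([-3.14159,-.0004,.262]));c=cam("wrist",o)
print("held floor", onplane(c,[(249,251.5)],.1446)+.022*d,np.linalg.norm(np.diff(onplane(c,[(220,235),(277.5,235)],.1446),axis=0)))
o=robot.get_obs();c=cam("wrist",o)
print("now floor top edge",onplane(c,[(252,74)],.0625)-.022*d)
# w3 pressed: floor bottom edge crop (205,213), rim .5294
o=dict(ee_pos=np.array([.5306,-.0095,.113]),tool_rot=np.array([3.14,-.012,.26]));c=cam("wrist",o)
print("pressed floor",onplane(c,[(130+205*250/435-.4,140+213*.575-.4)],.0625)+.022*d)
o=dict(ee_pos=np.array([.528,.2242,.2199]),tool_rot=np.array([-3.139,0,.274]));c=cam("wrist",o)
g=cv2.cvtColor(cv2.imread("pics/w1.png"),cv2.COLOR_BGR2GRAY);print(g[110:200:2,262])
print("start floor via w1 centre (262.5,144)",onplane(c,[(262.5,144)],.0145),"rim",onplane(c,[(263,155.5)],.095))
```

```text
held floor [[0.4376034  0.00053515 0.1446    ]] 0.03701448124531105
now floor top edge [[ 0.51681681 -0.01165801  0.0625    ]]
pressed floor [[ 0.51860465 -0.00900889  0.0625    ]]
[172 172 171 155 223 255 255 201 223 221 220 221 221 221 221 221 221 221
 221 221 221 222 221 221 221 221 222 177 161 157 152 152 150 151 150 150
 167 170 173 219 255 255 168 172 172]
start floor via w1 centre (262.5,144) [[0.5534349  0.22076928 0.0145    ]] rim [[0.55401175 0.22282919 0.095     ]]
```

Run:
```python
from h import *
print(delta([.526,-.0108,.116],[np.pi,0,.262]))
```

```text
(array([0.0802, 0.0012, 0.1276]), array([-0.0003,  0.0001, -0.0011]))
```

Emit:
play_rows(
  moves=[
    [[0.04,0.001,0],[0,0,0]],
    [[0.08,0.001,0],[0,0,0]],
    [[0.08,0.001,0],[0,0,0]],
    [[0.08,0.001,0.04],[0,0,0]],
    [[0.08,0.001,0.08],[0,0,0]],
    [[0.08,0.001,0.11],[0,0,0]],
    [[0.08,0.001,0.128],[0,0,0]],
    [[0.08,0.001,0.128],[0,0,0]],
  ],
)

```text
clock: 11.58
ee_pos: [0.5232, -0.0112, 0.1146]
tool_rot: [-3.141, 0.004, 0.261]
ft_force: [-0.6, -0.3, 0.8]
width: 0.0937
grip_force: 0.0
```

Emit:
play_rows(
  moves=[
    [[0,0,0],[0,0,0]],
    [[0,0,0],[0,0,0]],
    [[0,0,0],[0,0,0]],
    [[0,0,0],[0,0,0]],
    [[0,0,0],[0,0,0]],
    [[0,0,0],[0,0,0]],
    [[0,0,0],[0,0,0]],
  ],
  jaw=1,
  squeeze=20,
)

```text
clock: 12.45
ee_pos: [0.5257, -0.0113, 0.1165]
tool_rot: [3.141, -0.002, 0.26]
ft_force: [1.0, -1.2, 4.6]
width: 0.0634
grip_force: 20.0
```

Emit:
play_rows(
  moves=[
    [[0,0,-0.005],[0,0,0]],
    [[0,0,-0.015],[0,0,0]],
    [[0,0,-0.03],[0,0.06,0]],
    [[0,0,-0.04],[0,0.12,0]],
    [[0,0,-0.04],[0,0.18,0]],
    [[0,0,-0.04],[0,0.18,0]],
    [[0,0,-0.04],[0,0.18,0]],
    [[0,0,-0.04],[0,0.18,0]],
  ],
)

```text
clock: 13.45
ee_pos: [0.5253, -0.0108, 0.1559]
tool_rot: [-3.142, -0.141, 0.261]
ft_force: [-0.7, 0.6, -2.6]
width: 0.0631
grip_force: 20.0
```

Run:
```python
from h import *
o=robot.get_obs();print(o['ee_pos'],o['tool_rot']);w=robot.camera("wrist");s=robot.camera("scene")
cv2.imwrite("pics/w7.png",w);cv2.imwrite("pics/s7.png",s);g=cv2.cvtColor(w,cv2.COLOR_BGR2GRAY)
for x in(245,252,258):print([int(v) for v in g[190:350:3,x]])
for y in (225,235,270):print(y,[int(v) for v in g[y,165:345:3]])
```

```text
[ 0.52532402 -0.01084099  0.15589157] [-3.14151003 -0.14103948  0.26087706]
[254, 253, 238, 218, 217, 217, 216, 216, 216, 217, 217, 217, 215, 215, 216, 216, 217, 214, 213, 214, 214, 213, 187, 147, 145, 141, 136, 134, 134, 134, 135, 134, 135, 140, 49, 69, 78, 86, 91, 108, 126, 146, 122, 113, 111, 108, 193, 213, 219, 110, 111, 114, 113, 125]
[253, 254, 191, 218, 217, 217, 217, 216, 216, 217, 218, 215, 216, 214, 215, 215, 215, 215, 213, 213, 214, 213, 189, 146, 145, 140, 138, 135, 134, 134, 133, 133, 134, 138, 47, 67, 79, 85, 93, 107, 127, 145, 122, 113, 112, 107, 161, 209, 227, 106, 113, 115, 115, 114]
[254, 253, 236, 219, 217, 217, 217, 216, 216, 217, 216, 215, 216, 215, 216, 215, 216, 213, 215, 215, 215, 216, 169, 145, 144, 140, 137, 136, 134, 136, 134, 135, 134, 140, 48, 67, 78, 86, 93, 106, 127, 143, 123, 115, 111, 108, 195, 214, 221, 109, 110, 113, 114, 115]
225 [125, 130, 130, 128, 128, 130, 128, 201, 211, 215, 166, 153, 149, 142, 138, 148, 154, 208, 215, 216, 216, 215, 214, 216, 216, 216, 215, 216, 215, 215, 215, 216, 215, 215, 215, 215, 215, 216, 216, 198, 148, 143, 134, 135, 137, 140, 147, 150, 209, 214, 208, 139, 113, 115, 114, 115, 116, 115, 115, 114]
235 [129, 128, 129, 129, 129, 122, 211, 212, 213, 149, 146, 141, 139, 134, 134, 139, 145, 159, 216, 215, 215, 215, 216, 216, 216, 216, 215, 215, 216, 215, 214, 215, 215, 216, 216, 216, 215, 213, 206, 145, 142, 140, 135, 133, 131, 134, 136, 138, 143, 142, 214, 211, 210, 91, 114, 114, 114, 113, 114, 113]
270 [19, 20, 24, 13, 220, 209, 214, 137, 137, 133, 131, 131, 131, 130, 133, 133, 131, 134, 134, 132, 135, 135, 135, 135, 135, 133, 135, 135, 135, 136, 136, 136, 135, 135, 136, 135, 134, 133, 134, 135, 136, 134, 133, 133, 132, 133, 131, 133, 134, 135, 138, 145, 210, 211, 21, 26, 24, 23, 18, 119]
```

```bash
cat > fit.py <<'E'
from h import *
from scipy.optimize import least_squares
def fit(o,w,x=251):
    c=cam("wrist",o);g=cv2.cvtColor(w,cv2.COLOR_BGR2GRAY)
    d=np.array([np.cos(o['tool_rot'][2]),np.sin(o['tool_rot'][2]),0]);up=np.array([0,0,1.])
    return c,g,d,up
def solve(o,rows,yc,z0=None):
    # rows: dict rim_near(-x outer), rim_far_in, floor_near ; unknown u,z,tilt ; pixel rows on mid-plane
    c=cam("wrist",o);yaw=o['tool_rot'][2];d=np.array([np.cos(yaw),np.sin(yaw),0]);up=np.array([0,0,1.])
    n=np.array([-np.sin(yaw),np.cos(yaw),0])
    def pts(p):
        b=d*p[0]+n*yc+up*p[1];a=up*np.cos(p[2])+d*np.sin(p[2]);r=d*np.cos(p[2])-up*np.sin(p[2])
        return [b+a*.085-r*.032,b+a*.085+r*.028,b+a*.005-r*.0217],b
    f=lambda p:proj(c,pts(p)[0])[:,1]-rows
    s=least_squares(f,[o['ee_pos']@d,o['ee_pos'][2]-.055,0]);return s.x,pts(s.x)[1],s.cost
E
python3 - <<'E'
from fit import *
o=robot.get_obs();w=cv2.imread("pics/w7.png");g=cv2.cvtColor(w,cv2.COLOR_BGR2GRAY)
print([int(v) for v in g[165:202,251]],[int(v) for v in g[250:262,251]],[int(v) for v in g[328:340,251]])
n=np.array([-np.sin(.261),np.cos(.261),0]);yc=o['ee_pos']@n
print(solve(o,[335.5,196.5,256.5],yc))
# check with start picture w1 (upright) and w4
o1=dict(ee_pos=np.array([.528,.2242,.2199]),tool_rot=np.array([-3.139,0,.274]));g=cv2.cvtColor(cv2.imread("pics/w1.png"),cv2.COLOR_BGR2GRAY)
n=np.array([-np.sin(.274),np.cos(.274),0]);print([int(v) for v in g[114:128,262]],[int(v) for v in g[158:168,262]],[int(v) for v in g[184:198,262]])
print(solve(o1,[193,123.5,163.5],np.array([.553,.222,0])@n))
E
```

```text
[114, 133, 135, 136, 135, 133, 135, 121, 103, 140, 135, 136, 134, 135, 133, 128, 129, 130, 130, 128, 118, 193, 255, 255, 254, 253, 253, 253, 254, 255, 237, 205, 219, 218, 217, 218, 217] [214, 213, 213, 213, 215, 212, 194, 174, 154, 146, 146, 147] [177, 222, 211, 210, 215, 220, 228, 215, 119, 107, 110, 111]
(array([0.50366894, 0.09704077, 0.01948855]), array([ 0.52428409, -0.01114689,  0.09704077]), np.float64(3.1059662649085854e-25))
[171, 169, 155, 137, 223, 255, 255, 255, 255, 168, 201, 225, 223, 222] [221, 221, 221, 221, 222, 213, 177, 159, 161, 160] [170, 172, 173, 169, 219, 255, 255, 255, 255, 157, 168, 172, 172, 171]
(array([ 0.59206995,  0.00382123, -0.00770711]), array([0.55264302, 0.22189966, 0.00382123]), np.float64(1.3328593854614215e-26))
```

Run:
```python
from h import *
o=robot.get_obs();R=Ro.from_euler('xyz',o['tool_rot'])
p=o['ee_pos']
for dz in(0,-.02,-.03,-.036):print(R.inv().apply([.001,.0005,dz]).round(4))
```

```text
[ 0.0011 -0.0002  0.0002]
[-0.0017 -0.0002  0.02  ]
[-0.0031 -0.0002  0.0299]
[-0.004  -0.0002  0.0358]
```

Emit:
play_rows(
  moves=[
    [[0.001,0,0],[0,0.03,0]],
    [[0,0,0.01],[0,0.03,0]],
    [[-0.0017,0,0.02],[0,0.03,0]],
    [[-0.003,0,0.03],[0,0.03,0]],
    [[-0.0035,0,0.034],[0,0.03,0]],
    [[-0.0035,0,0.034],[0,0.03,0]],
    [[-0.0035,0,0.034],[0,0.03,0]],
    [[-0.0035,0,0.034],[0,0.03,0]],
  ],
)

```text
clock: 14.55
ee_pos: [0.5265, -0.0108, 0.1222]
tool_rot: [3.141, -0.166, 0.261]
ft_force: [-0.4, 0.7, -2.1]
width: 0.0633
grip_force: 20.0
```

Emit:
play_rows(
  moves=[
    [[-0.0003,0,0.002],[0,0,0]],
    [[-0.0003,0,0.003],[0,0,0]],
    [[-0.0005,0,0.004],[0,0,0]],
    [[-0.0005,0,0.004],[0,0,0]],
  ],
)

```text
clock: 15.05
ee_pos: [0.5264, -0.0107, 0.1177]
tool_rot: [-3.142, -0.165, 0.26]
ft_force: [0.0, 0.3, -1.4]
width: 0.0634
grip_force: 20.0
```

Emit:
play_rows(
  moves=[
    [[-0.0002,0,0.001],[0,0,0]],
    [[-0.0003,0,0.002],[0,0,0]],
    [[-0.0005,0,0.003],[0,0,0]],
    [[-0.0005,0,0.0035],[0,0,0]],
    [[-0.0005,0,0.0035],[0,0,0]],
  ],
)

```text
clock: 15.68
ee_pos: [0.5265, -0.0106, 0.1143]
tool_rot: [-3.142, -0.165, 0.261]
ft_force: [0.5, -0.5, -1.8]
width: 0.0635
grip_force: 20.0
```

Emit:
play_rows(
  moves=[
    [[-0.0002,0,0.001],[0,0,0]],
    [[-0.0003,0,0.002],[0,0,0]],
    [[-0.0005,0,0.003],[0,0,0]],
    [[-0.0005,0,0.003],[0,0,0]],
    [[-0.0005,0,0.003],[0,0,0]],
  ],
)

```text
clock: 16.3
ee_pos: [0.5286, -0.0099, 0.1139]
tool_rot: [3.141, -0.171, 0.261]
ft_force: [-3.7, 1.3, 18.8]
width: 0.0632
grip_force: 20.0
```

Emit:
play_rows(
  moves=[
    [[0.0003,0,-0.002],[0,0,0]],
    [[0.0003,0,-0.0022],[0,0,0]],
    [[0.0003,0,-0.0022],[0,0,0]],
    [[0.0003,0,-0.0022],[0,0,0]],
  ],
)

```text
clock: 16.8
ee_pos: [0.5273, -0.0104, 0.114]
tool_rot: [3.141, -0.167, 0.261]
ft_force: [-1.6, 0.7, 6.5]
width: 0.0632
grip_force: 20.0
```

Emit:
play_rows(
  moves=[
    [[0,0,0],[0,0,0]],
    [[0,0,0],[0,0,0]],
    [[0,0,0],[0,0,0]],
    [[0,0,0],[0,0,0]],
    [[0,0,0],[0,0,0]],
    [[0,0,0],[0,0,0]],
  ],
  jaw=0,
)

```text
clock: 17.55
ee_pos: [0.5264, -0.0107, 0.1134]
tool_rot: [-3.142, -0.165, 0.26]
ft_force: [0.2, -0.2, 0.1]
width: 0.0941
grip_force: 0.0
```

Emit:
play_rows(
  moves=[
    [[0.003,0,-0.02],[0,0,0]],
    [[0.007,0,-0.05],[0,0,0]],
    [[0.015,0,-0.1],[0,0,0]],
    [[-0.03,0.0,-0.13],[0,-0.1,0]],
    [[-0.06,0.0,-0.13],[0,-0.21,0]],
    [[-0.06,0.0,-0.13],[0,-0.21,0]],
    [[-0.06,0.0,-0.13],[0,-0.21,0]],
    [[-0.06,0.0,-0.13],[0,-0.21,0]],
  ],
)

```text
clock: 18.55
ee_pos: [0.4491, -0.0312, 0.2316]
tool_rot: [-3.141, -0.001, 0.261]
ft_force: [0.2, -0.0, 0.7]
width: 0.0938
grip_force: 0.0
```

Run:
```python
from fit import *
o=robot.get_obs();print(o['ee_pos'],o['tool_rot']);w=robot.camera("wrist");s=robot.camera("scene")
cv2.imwrite("pics/w8.png",w);cv2.imwrite("pics/s8.png",s);g=cv2.cvtColor(w,cv2.COLOR_BGR2GRAY)
c=cam("wrist",o);r=proj(c,[[.5257,-.0105,.143],[.5257,-.0105,.063]]);print(r)
cx=int(r[0,0]);cy=int(r[0,1]);print(cx,cy-60,[int(v) for v in g[cy-60:cy+70,cx]]);print([int(v) for v in g[cy,cx-60:cx+60]])
```

```text
[ 0.44909811 -0.0311967   0.23155457] [-3.14136246e+00 -6.29865927e-04  2.60752835e-01]
[[252.28226774  85.99268583]
 [252.18069657  88.85529998]]
252 25 [172, 173, 171, 172, 170, 172, 172, 172, 171, 163, 234, 255, 255, 254, 255, 255, 228, 170, 175, 167, 174, 168, 163, 164, 164, 164, 165, 165, 164, 165, 165, 165, 168, 169, 171, 173, 168, 201, 221, 225, 223, 223, 222, 222, 223, 222, 222, 223, 222, 222, 222, 222, 223, 222, 222, 223, 223, 223, 223, 223, 223, 223, 222, 222, 222, 222, 222, 221, 221, 221, 222, 222, 222, 222, 221, 221, 221, 221, 222, 222, 222, 222, 222, 222, 222, 203, 171, 157, 156, 152, 150, 148, 148, 146, 145, 156, 173, 173, 173, 234, 255, 255, 255, 255, 255, 147, 161, 163, 162, 161, 160, 161, 161, 161, 161, 160, 161, 161, 160, 160, 160, 160, 161, 161, 162, 162, 161, 164, 161, 161]
[162, 161, 161, 163, 163, 163, 165, 163, 163, 163, 160, 125, 255, 255, 255, 255, 254, 181, 137, 143, 143, 143, 139, 139, 140, 142, 141, 142, 144, 146, 150, 153, 161, 160, 185, 216, 223, 223, 221, 223, 221, 222, 222, 222, 222, 223, 222, 221, 222, 222, 222, 222, 222, 223, 222, 221, 223, 222, 222, 222, 223, 222, 222, 223, 222, 223, 222, 222, 222, 221, 222, 223, 223, 221, 222, 222, 222, 223, 223, 224, 226, 206, 152, 149, 147, 143, 139, 127, 110, 235, 230, 226, 225, 226, 230, 230, 233, 233, 255, 255, 255, 255, 255, 79, 111, 116, 115, 116, 117, 117, 115, 115, 116, 117, 117, 118, 119, 117, 117, 118]
```

Run:
```python
from fit import *
o=robot.get_obs();c=cam("wrist",o)
print("rim",onplane(c,[(249.4,82.8)],.143),"floor",onplane(c,[(250,86.2)],.063))
for z in(.14,.143,.147,.15):print(z,np.linalg.norm(np.diff(onplane(c,[(203.5,82),(295,82)],z),axis=0)))
t=robot.camera("top");s=cv2.imread("pics/s8.png")
# scene body edges per row
h=cv2.cvtColor(s,cv2.COLOR_BGR2HSV)
for y in(176,180,184,190,196,202,206,210):
    print(y,h[y,215:268:1,1].tolist())
```

```text
rim [[ 0.52702585 -0.00815944  0.143     ]] floor [[ 0.52721269 -0.00810078  0.063     ]]
0.14 0.06384537186715236
0.143 0.06307384834789251
0.147 0.06204515032221266
0.15 0.061273626802952785
176 [22, 20, 22, 22, 22, 22, 22, 24, 24, 22, 24, 22, 23, 22, 22, 22, 23, 23, 22, 22, 22, 21, 22, 21, 23, 22, 22, 22, 22, 23, 21, 23, 22, 21, 21, 22, 23, 22, 22, 20, 21, 23, 19, 20, 17, 14, 12, 11, 8, 12, 14, 11, 14]
180 [22, 22, 20, 22, 22, 22, 24, 22, 20, 23, 23, 23, 23, 23, 22, 21, 21, 22, 20, 22, 21, 23, 22, 22, 22, 22, 22, 22, 22, 22, 22, 23, 23, 23, 21, 21, 23, 21, 22, 22, 21, 16, 11, 16, 13, 13, 12, 14, 13, 13, 12, 13, 12]
184 [23, 24, 23, 23, 22, 22, 24, 20, 24, 23, 23, 22, 22, 22, 23, 23, 23, 22, 22, 24, 21, 21, 22, 21, 22, 22, 23, 23, 23, 23, 22, 22, 20, 22, 22, 22, 23, 22, 23, 21, 20, 15, 9, 13, 13, 13, 12, 12, 14, 13, 13, 15, 12]
190 [22, 22, 22, 23, 23, 21, 23, 23, 21, 21, 23, 23, 20, 22, 21, 23, 21, 24, 22, 22, 22, 22, 23, 22, 22, 23, 22, 23, 23, 22, 22, 21, 22, 21, 23, 21, 22, 23, 23, 19, 13, 11, 13, 15, 15, 15, 11, 13, 13, 13, 12, 13, 13]
196 [20, 20, 17, 16, 12, 10, 8, 11, 14, 14, 13, 13, 11, 17, 21, 22, 24, 22, 21, 22, 22, 22, 22, 21, 21, 22, 20, 22, 22, 22, 22, 21, 22, 21, 23, 22, 22, 22, 22, 18, 13, 11, 14, 12, 12, 12, 13, 13, 11, 13, 13, 13, 13]
202 [13, 12, 14, 13, 12, 12, 15, 14, 12, 12, 12, 14, 11, 15, 20, 22, 21, 22, 22, 23, 22, 22, 22, 22, 22, 21, 21, 21, 22, 22, 22, 21, 23, 21, 23, 22, 22, 21, 23, 17, 10, 12, 14, 12, 12, 12, 14, 14, 14, 13, 13, 15, 13]
206 [14, 14, 12, 12, 13, 13, 14, 12, 12, 14, 12, 14, 36, 43, 28, 21, 21, 23, 22, 23, 21, 21, 22, 22, 22, 22, 20, 22, 22, 22, 22, 21, 21, 21, 22, 22, 22, 21, 21, 15, 10, 12, 12, 12, 14, 12, 12, 12, 12, 12, 13, 14, 12]
210 [14, 14, 14, 12, 14, 14, 12, 12, 12, 22, 84, 131, 144, 103, 51, 27, 23, 21, 23, 23, 23, 22, 21, 21, 21, 22, 22, 22, 22, 21, 22, 23, 23, 21, 22, 22, 19, 26, 57, 87, 63, 14, 12, 12, 12, 14, 14, 12, 12, 13, 12, 14, 13]
```

The mate now stands upright in the seat: rim and floor centres agree to about 0.2 mm. On to the bombilla.

Run:
```python
from h import *
print(delta([.575,-.195,.23],[np.pi,0,.236]))
```

```text
(array([0.0798, 0.1906, 0.0016]), array([-0.0002, -0.0001,  0.0312]))
```

Emit:
play_rows(
  moves=[
    [[0.02,0.05,0],[0,0,0]],
    [[0.04,0.1,0],[0,0,0.031]],
    [[0.06,0.15,0],[0,0,0.031]],
    [[0.08,0.19,0],[0,0,0.031]],
    [[0.08,0.19,0],[0,0,0.031]],
    [[0.08,0.19,0],[0,0,0.031]],
    [[0.08,0.19,0],[0,0,0.031]],
  ],
)

```text
clock: 19.58
ee_pos: [0.5743, -0.1928, 0.2319]
tool_rot: [-3.141, 0.0, 0.238]
ft_force: [0.8, -0.1, -0.3]
width: 0.0943
grip_force: 0.0
```

Run:
```python
from h import *
o=robot.get_obs();print(o['ee_pos'],o['tool_rot']);w=robot.camera("wrist");cv2.imwrite("pics/w9.png",w)
h=cv2.cvtColor(w,cv2.COLOR_BGR2HSV);m=(((h[...,0]<6)|(h[...,0]>174))&(h[...,1]>150)&(h[...,2]>60)).astype(np.uint8)
n,l,st,ce=cv2.connectedComponentsWithStats(m)
for i in range(1,n):
    if st[i,4]>60:print(st[i],ce[i])
c=cam("wrist",o);y=np.radians(13.5);b=np.array([.5597,-.2052,.01])
X=lambda s:b+np.array([(-.02+s*np.sin(np.radians(40)))*np.cos(y),(-.02+s*np.sin(np.radians(40)))*np.sin(y),.024+s*np.cos(np.radians(40))])
print("pred grip",X(.105),proj(c,[X(.083),X(.105),X(.127)]).round(1))
i=1+np.argmax(st[1:,4]);ys,xs=np.nonzero(l==i);print(cv2.minAreaRect(np.c_[xs,ys].astype(np.float32)));print("grip",onplane(c,[ce[i]],.116))
hb=((h[...,0]>100)&(h[...,0]<130)&(h[...,1]>150)).astype(np.uint8);k=max(cv2.findContours(hb,0,1)[0],key=cv2.contourArea);print(cv2.minAreaRect(k))
```

```text
[ 0.57430714 -0.19284142  0.23189453] [-3.14060965e+00  3.32116876e-04  2.37961985e-01]
[257 128  18  38 526] [264.82319392 148.80228137]
pred grip [ 0.60588047 -0.19411305  0.11443467] [[262.7 163.3]
 [263.5 149.9]
 [264.4 134.5]]
((265.5, 146.5), (37.0, 17.0), 90.0)
grip [[ 0.60723439 -0.1948023   0.116     ]]
((261.5, 175.5), (77.0, 53.0), 90.0)
```

Run:
```python
from h import *
print(delta([.606,-.1947,.117],[np.pi,0,.236]))
```

```text
(array([0.0303, 0.0091, 0.115 ]), array([-0.0008,  0.0001,  0.0024]))
```

Emit:
play_rows(
  moves=[
    [[0.03,0.008,0],[0,0,0]],
    [[0.03,0.008,0.04],[0,0,0]],
    [[0.03,0.008,0.08],[0,0,0]],
    [[0.03,0.008,0.1],[0,0,0]],
    [[0.03,0.008,0.113],[0,0,0]],
    [[0.03,0.008,0.113],[0,0,0]],
    [[0.03,0.008,0.113],[0,0,0]],
    [[0.03,0.008,0.113],[0,0,0]],
  ],
  jaw=0.4,
)

```text
clock: 20.62
ee_pos: [0.6066, -0.1954, 0.1199]
tool_rot: [3.141, -0.002, 0.236]
ft_force: [0.1, -0.6, -0.6]
width: 0.0564
grip_force: 0.0
```

Run:
```python
from h import *
o=robot.get_obs();print(o['ee_pos'],delta([.606,-.1947,.117],[np.pi,0,.236]));w=robot.camera("wrist");cv2.imwrite("pics/w10.png",w)
h=cv2.cvtColor(w,cv2.COLOR_BGR2HSV);m=(((h[...,0]<6)|(h[...,0]>174))&(h[...,1]>150)&(h[...,2]>60)).astype(np.uint8)
n,l,st,ce=cv2.connectedComponentsWithStats(m)
c=cam("wrist",o)
for i in range(1,n):
    if st[i,4]>60:print(st[i],ce[i],onplane(c,[ce[i]],.119))
R=Ro.from_euler('xyz',o['tool_rot']).as_matrix()
print(proj(c,[o['ee_pos']+R@[0,0,.003],[.606,-.1945,.1145]]))
```

```text
[ 0.60655641 -0.19536588  0.11994783] (array([-0.0004, -0.0008,  0.0029]), array([ 0.0012, -0.0022,  0.0001]))
[238 216  30  44 825] [252.69212121 241.60121212] [[ 0.60862794 -0.19462378  0.119     ]]
[[253.15649085 243.96239822]
 [251.2246965  242.6057816 ]]
```

Emit:
play_rows(
  moves=[
    [[0,-0.001,0.003],[0,0,0]],
    [[0,-0.001,0.003],[0,0,0]],
    [[0,-0.001,0.003],[0,0,0]],
    [[0,-0.001,0.003],[0,0,0]],
    [[0,-0.001,0.003],[0,0,0]],
    [[0,-0.001,0.003],[0,0,0]],
    [[0,-0.001,0.003],[0,0,0]],
    [[0,-0.001,0.003],[0,0,0]],
  ],
  jaw=1,
  squeeze=25,
)

```text
clock: 21.68
ee_pos: [0.6057, -0.1942, 0.1158]
tool_rot: [3.142, -0.0, 0.236]
ft_force: [0.2, -0.6, -0.8]
width: 0.0136
grip_force: 25.0
```

Emit:
play_rows(
  moves=[
    [[0.005,0,-0.006],[0,0,0]],
    [[0.0129,0,-0.0153],[0,0,0]],
    [[0.0206,0,-0.0245],[0,0,0]],
    [[0.0283,0,-0.0337],[0,0,0]],
    [[0.036,0,-0.0429],[0,0,0]],
    [[0.0437,0,-0.0521],[0,0,0]],
    [[0.0514,0,-0.0613],[0,0,0]],
    [[0.0579,0,-0.069],[0,0,0]],
  ],
)

```text
clock: 22.68
ee_pos: [0.6626, -0.1805, 0.1855]
tool_rot: [3.141, -0.0, 0.236]
ft_force: [0.8, 0.7, -0.2]
width: 0.0139
grip_force: 25.0
```

Emit:
play_rows(
  moves=[
    [[0,0,-0.03],[0,0,0]],
    [[0,0,-0.06],[0,0,0]],
    [[0,0,-0.1],[0,0,0]],
    [[0,0,-0.12],[0,0,0]],
    [[0,0,-0.12],[0,0,0]],
  ],
)

```text
clock: 23.3
ee_pos: [0.663, -0.1809, 0.3068]
tool_rot: [3.14, -0.003, 0.236]
ft_force: [-0.3, 0.2, -1.1]
width: 0.0136
grip_force: 25.0
```

Run:
```python
from h import *
o=robot.get_obs();print(o['ee_pos'],o['tool_rot'])
R0=Ro.from_euler('xyz',o['tool_rot']);R1=Ro.from_rotvec(-np.array([-np.sin(.236),np.cos(.236),0])*np.radians(40))*R0
print("turn only",delta(o['ee_pos'],R1.as_matrix()))
print("final",delta([.527,-.009,.285],R1.as_matrix()))
```

```text
[ 0.66295354 -0.18086462  0.30680594] [ 3.13990315 -0.00330847  0.23609534]
turn only (array([0., 0., 0.]), array([-1.000e-04,  8.889e-01,  1.500e-03]))
final (array([-0.0921, -0.1989,  0.0212]), array([-1.000e-04,  8.889e-01,  1.500e-03]))
```

Emit:
play_rows(
  moves=[
    [[0,0,-0.02],[0,0.2,0]],
    [[0,0,-0.02],[0,0.4,0]],
    [[0,0,-0.02],[0,0.6,0]],
    [[0,0,-0.02],[0,0.8,0]],
    [[0,0,-0.02],[0,0.89,0]],
    [[0,0,-0.02],[0,0.89,0]],
    [[0,0,-0.02],[0,0.89,0]],
    [[0,0,-0.02],[0,0.89,0]],
  ],
)

```text
clock: 24.3
ee_pos: [0.663, -0.1797, 0.3253]
tool_rot: [3.141, -0.699, 0.239]
ft_force: [-0.1, 0.9, -1.1]
width: 0.0135
grip_force: 25.0
```

Run:
```python
from h import *
o=robot.get_obs();print(o['ee_pos'],o['tool_rot'],o['q'].round(2))
for n in("scene","wrist"):
    w=robot.camera(n);cv2.imwrite(f"pics/{n}11.png",w);c=cam(n,o)
    h=cv2.cvtColor(w,cv2.COLOR_BGR2HSV);m=(((h[...,0]<6)|(h[...,0]>174))&(h[...,1]>150)&(h[...,2]>60)).astype(np.uint8)
    k,l,st,ce=cv2.connectedComponentsWithStats(m)
    for i in range(1,k):
        if st[i,4]>25:
            ys,xs=np.nonzero(l==i);print(n,st[i],ce[i].round(1),cv2.fitLine(np.c_[xs,ys].astype(np.float32),cv2.DIST_L2,0,.01,.01).ravel().round(3))
    g=o['ee_pos']+Ro.from_euler('xyz',o['tool_rot']).apply([0,0,.003])
    print("pred",proj(c,[g+[0,0,.022],g,g-[0,0,.022],g-[0,0,.055],g-[0,0,.105]]).round(1))
```

```text
[ 0.66301485 -0.1797082   0.32528823] [ 3.14067674 -0.69922931  0.23852873] [ 0.81  0.44 -0.53  1.9  -0.56  0.32 -0.46]
scene [213 140  12  20 114] [219.5 147.8] [  0.45    0.893 219.474 147.772]
scene [ 69 215  17   5  77] [ 77.  216.9] [1.00000e+00 1.00000e-02 7.69870e+01 2.16948e+02]
pred [[218.9 140.7]
 [219.3 154.8]
 [219.7 168.3]
 [220.2 187.5]
 [221.  214.2]]
wrist [236 218  32  44 902] [251.5 243.3] [5.60000e-02 9.98000e-01 2.51544e+02 2.43251e+02]
pred [[253.  229.4]
 [252.9 243.3]
 [252.7 254.2]
 [252.6 267. ]
 [252.4 280.9]]
```

Run:
```python
from h import *
o=robot.get_obs()
print(delta([.525,-.0095,.325],o['tool_rot']))
```

```text
(array([-0.0719, -0.1978, -0.0603]), array([0., 0., 0.]))
```

Emit:
play_rows(
  moves=[
    [[-0.01,-0.03,-0.009],[0,0,0]],
    [[-0.024,-0.066,-0.02],[0,0,0]],
    [[-0.04,-0.11,-0.0335],[0,0,0]],
    [[-0.054,-0.148,-0.045],[0,0,0]],
    [[-0.064,-0.176,-0.0537],[0,0,0]],
    [[-0.072,-0.198,-0.06],[0,0,0]],
    [[-0.072,-0.198,-0.06],[0,0,0]],
    [[-0.072,-0.198,-0.06],[0,0,0]],
  ],
)

```text
clock: 25.4
ee_pos: [0.5265, -0.0132, 0.3386]
tool_rot: [-3.136, -0.681, 0.237]
ft_force: [0.4, -0.5, -1.5]
width: 0.0136
grip_force: 25.0
```

Run:
```python
from h import *
o=robot.get_obs();print(o['ee_pos'],o['tool_rot'],o['q'].round(2))
print(delta([.525,-.0095,.29],[np.pi,-.698,.238]))
```

```text
[ 0.52646165 -0.01322315  0.33855703] [-3.1359526  -0.68101949  0.23728049] [ 0.29  0.1  -0.18  2.29 -1.1   0.23 -0.2 ]
(array([-0.031 , -0.0038,  0.0374]), array([-0.0066,  0.0216, -0.0008]))
```

Joints 5 and 6 are at their limits. The tolerance is 15°, so I'll relax the tilt by about 6° and turn the yaw towards radial.

Run:
```python
from h import *
o=robot.get_obs()
for yaw in(.1,0):print(delta([.535,-.0095,.30],[np.pi,-.59,yaw]),delta([.535,-.0095,.34],[np.pi,-.59,yaw]))
```

```text
(array([-0.0171, -0.0014,  0.0357]), array([-0.111 , -0.1153,  0.141 ])) (array([ 0.008 , -0.0016,  0.0047]), array([-0.111 , -0.1153,  0.141 ]))
(array([-0.0171, -0.0014,  0.0357]), array([-0.1865, -0.1147,  0.2436])) (array([ 0.008 , -0.0016,  0.0047]), array([-0.1865, -0.1147,  0.2436]))
```

Emit:
play_rows(
  moves=[
    [[0.004,0,0.002],[-0.03,-0.1,0.04]],
    [[0.008,-0.0015,0.005],[-0.08,-0.115,0.09]],
    [[0.008,-0.0015,0.005],[-0.111,-0.115,0.141]],
    [[0.008,-0.0015,0.005],[-0.111,-0.115,0.141]],
    [[0.008,-0.0015,0.005],[-0.111,-0.115,0.141]],
    [[0.008,-0.0015,0.005],[-0.111,-0.115,0.141]],
  ],
)

```text
clock: 26.15
ee_pos: [0.5344, -0.0103, 0.3388]
tool_rot: [-3.141, -0.588, 0.098]
ft_force: [-0.6, 1.2, -0.7]
width: 0.0138
grip_force: 25.0
```

Run:
```python
from h import *
o=robot.get_obs();print(o['ee_pos'],o['tool_rot'],o['q'].round(3))
print(delta([.535,-.0095,.30],[np.pi,-.59,.1]),delta([.535,-.0095,.30],o['tool_rot']))
```

```text
[ 0.5344216  -0.01026245  0.33880766] [-3.14061404 -0.58831047  0.09810496] [-0.149  0.104  0.171  2.215 -0.334  0.252 -1.157]
(array([-0.021 , -0.0007,  0.0326]), array([ 0.0001,  0.0022, -0.002 ])) (array([-0.021 , -0.0007,  0.0326]), array([0., 0., 0.]))
```

Run:
```python
from h import *
print(delta([.538,-.0085,.30],[np.pi,-.56,.1]))
```

```text
(array([-0.0184, -0.0014,  0.0344]), array([ 0.0001, -0.036 , -0.002 ]))
```

Emit:
play_rows(
  moves=[
    [[-0.002,-0.001,0.006],[0,-0.036,0]],
    [[-0.007,-0.001,0.014],[0,-0.036,0]],
    [[-0.012,-0.001,0.023],[0,-0.036,0]],
    [[-0.016,-0.001,0.03],[0,-0.036,0]],
    [[-0.0184,-0.0014,0.0344],[0,-0.036,0]],
    [[-0.0184,-0.0014,0.0344],[0,-0.036,0]],
    [[-0.0184,-0.0014,0.0344],[0,-0.036,0]],
  ],
)

```text
clock: 27.02
ee_pos: [0.5379, -0.0078, 0.3002]
tool_rot: [-3.141, -0.56, 0.099]
ft_force: [0.2, 0.2, -1.9]
width: 0.0139
grip_force: 25.0
```

Run:
```python
from h import *
o=robot.get_obs();print(o['ee_pos'],o['tool_rot'],o['q'].round(3),o['qvel'].round(3))
s=robot.camera("scene");w=robot.camera("wrist");t=robot.camera("top")
for n,i in(("scene",s),("wrist",w),("top",t)):cv2.imwrite(f"pics/{n}12.png",i)
R=Ro.from_euler('xyz',o['tool_rot']);g=o['ee_pos']+R.apply([0,0,.003])
a=R.apply([np.sin(np.radians(40)),0,-np.cos(np.radians(40))]);print("axis",a,"lean deg",np.degrees(np.arccos(a[2])))
e=g-.105*a;print("filter end",e)
for n,i in(("scene",s),("wrist",w)):
    c=cam(n,o);print(n,proj(c,[g,g-.022*a,g-.055*a,e,e+.01*a,[.527,-.009,.143],e-[0,0,.04]]).round(1).tolist())
h=cv2.cvtColor(w,cv2.COLOR_BGR2HSV);m=(((h[...,0]<6)|(h[...,0]>174))&(h[...,1]>150)&(h[...,2]>60)).astype(np.uint8)
k,l,st,ce=cv2.connectedComponentsWithStats(m)
for i in range(1,k):
    if st[i,4]>60:print(st[i],ce[i])
# difference of scene with picture without the bombilla
d=cv2.absdiff(s,cv2.imread("pics/s8.png")).max(2)
for y in range(125,180,2):
    print(y,(215+np.nonzero(d[y,215:270]>14)[0]).tolist())
```

```text
[ 0.53794078 -0.00780919  0.30021306] [-3.14112284 -0.56048089  0.09934432] [-0.455  0.198  0.541  2.253 -0.856  0.239 -0.633] [ 0.01  -0.008 -0.002 -0.004  0.     0.002  0.002]
axis [0.13657571 0.01325116 0.990541  ] lean deg 7.886840653786527
filter end [ 0.52518711 -0.00904099  0.19366526]
scene [[247.9, 115.7], [246.5, 125.8], [244.6, 140.2], [241.9, 160.7], [242.4, 156.7], [242.3, 181.6], [241.8, 177.0]]
wrist [[253.2, 243.3], [253.1, 254.2], [252.9, 266.9], [252.8, 280.7], [252.8, 278.4], [252.8, 280.8], [252.7, 282.4]]
[236 218  32  44 906] [251.49337748 243.30573951]
125 [220, 221, 222, 223, 224, 225, 226, 227, 228, 229, 240, 241, 242, 243, 244, 245, 246, 247, 248, 249, 250, 251, 252, 253]
127 [220, 221, 222, 223, 224, 225, 226, 227, 228, 229, 243, 244, 245, 246, 247, 248]
129 [220, 221, 222, 223, 224, 225, 226, 227, 228, 229, 243, 244, 245, 246, 247, 248]
131 [220, 221, 222, 223, 224, 225, 226, 227, 228, 229, 243, 244, 245, 246, 247]
133 [220, 221, 222, 223, 224, 225, 226, 227, 228, 243, 244, 245, 246, 247]
135 [220, 221, 222, 223, 224, 225, 226, 227, 228, 242, 243, 244, 245, 246, 247]
137 [220, 221, 222, 223, 224, 225, 226, 227, 242, 243, 244, 245, 246]
139 [242, 243, 244, 245, 246]
141 [239, 240, 241, 242, 243, 244, 245, 246, 247, 248]
143 [239, 240, 241, 242, 243, 244, 245, 246, 247, 248]
145 [239, 240, 241, 242, 243, 244, 245, 246, 247, 248]
147 [238, 239, 240, 241, 242, 243, 244, 245, 246, 247, 248]
149 [238, 239, 240, 241, 242, 243, 244, 245, 246, 247]
151 [238, 239, 240, 241, 242, 243, 244, 245, 246, 247]
153 [237, 238, 239, 240, 241, 242, 243, 244, 245, 246, 247]
155 [237, 238, 239, 240, 241, 242, 243, 244, 245, 246]
157 [237, 238, 239, 240, 241, 242, 243, 244, 245, 246, 247]
159 [237, 238, 239, 240, 241, 242, 243, 244, 245, 246]
161 [237, 238, 239, 240, 241, 242, 243]
163 []
165 []
167 []
169 []
171 []
173 []
175 []
177 []
179 []
```

The filter end matches the prediction: about 51 mm above the rim, within a few mm of its centre, leaning about 8°. The mate has not moved. I'll let it settle and hand in.

Emit:
play_rows(
  moves=[
    [[0,0,0],[0,0,0]],
    [[0,0,0],[0,0,0]],
    [[0,0,0],[0,0,0]],
    [[0,0,0],[0,0,0]],
  ],
)

```text
clock: 27.68
ee_pos: [0.5379, -0.0076, 0.3004]
tool_rot: [-3.141, -0.561, 0.099]
ft_force: [-0.0, 0.1, -0.8]
width: 0.0137
grip_force: 25.0
```

Run:
```python
from rig import robot
o=robot.get_obs();print(o['ee_pos'],o['qvel'].round(3),o['grip_force']);print(robot.finish_job())
```

```text
[ 0.53794492 -0.00763129  0.30039556] [-0.002  0.002 -0.001 -0.     0.     0.     0.001] 24.98017430305481
the job is handed in; nothing more can be done
None
```

I handed the job in at about 27.7 s; no verdict came back. By my last measurements the mate stands upright and released in the seat, after one re-seating because it first came down tilted on the lip. The bombilla is held still over it, filter down, about 5 cm above the rim and within a few mm of its centre, leaning about 8° because the wrist joints were at their limits.

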